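# Refit the key dish and present it at the front of the foyer carousel

## Task

Lower the loose rectangular aluminium key dish into its framed pocket on the organiser's turntable so that it sits flat and square on the cork, setting it in rather than dropping it. Then turn the turntable, either way round, until the key dish faces the front, centred over the middle of the pulled-out tray, and hold it still there by its arched handle: finish with the gripper still closed on the handle, not letting go. Leave the sunglasses, the key and everything else lying about as they are.

Things in the scene. Friction and masses are not known exactly. Their poses are not given: they have to be found in the camera images.
- key_dish: the loose key dish to seat: open rectangular aluminium dish, 50 mm (its x) by 100 mm (its y), 26 mm high, walls 4 mm, inner floor 8 mm up; its sides taper in over the lowest 6 mm to a 43 x 93 mm foot; about 160 g. Origin: centre of its underside, z up. It starts on the credenza top (z = 0), left or right of the organiser; grip it across its 50 mm. Either way round fits the pocket
- organiser: fixed slatted ash box, 300 x 300 x 70 mm high, with the turntable on top. Origin: centre of its underside, under the turntable's axis. Its front faces its own -x: there an aluminium tray is pulled out 100 mm (266 mm wide, rim 37 mm high, front panel 50 mm high, its lip 264 mm from the origin), holding two sunglasses and a key
- carousel (a joint): turning angle of the turntable, rad, counter-clockwise seen from above, no stops; 0 (or a whole turn) = pocket exactly at the organiser's front. Starts at least 1 rad from the front. Light bearing, about 0.02 N m of friction; it coasts a little. Ash disc, radius 148 mm, top face 92 mm above the credenza
- pocket (a point): centre of the pocket's cork floor, 94 mm above the credenza and 95 mm from the turntable's axis; turns with the turntable. Its x points from the pocket to the axis (radial), its y along the pocket's long side, z up. The pocket is 54 mm (x) by 104 mm (y), framed by ash rails 6 mm wide that rise 9 mm above the cork
- handle_grip (a point): on the turntable's axis, at the centre of the top rail of the arched ash handle that stands fixed in the disc's middle and turns with it; 180 mm above the credenza. The rail is 14 mm thick (x, the pocket's x direction), 80 mm long (y) and 24 mm high, its top 192 mm above the credenza, on two 14 mm posts at its ends. Grip here across the 14 mm
- round_dish: bystander: round aluminium trinket dish, 86 mm across, 24 mm high, standing on the other side of the organiser; not wanted. Origin: centre of its underside
- candle: bystander: candle in a glass, 68 mm across, 75 mm high, beyond the left side of the organiser. Origin: centre of its underside
- spray_bottle: bystander: glass bottle, 52 mm across, 150 mm high, beyond the right side of the organiser. Origin: centre of its underside
- glasses_case: bystander: closed black spectacle case, 62 x 160 x 42 mm, front left. Origin: centre of its underside
- card_holder: bystander: flat card holder, 75 x 105 x 12 mm, front right. Origin: centre of its underside
- planter (a point): foot centre of a small terracotta planter with a succulent, fixed on the disc 95 mm from the axis, 120 degrees from the pocket: radius 38 mm, plant up to 83 mm above the disc
- acrylic_box (a point): foot centre of a clear acrylic box with a lid, fixed on the disc 95 mm from the axis, 120 degrees from the pocket on the other side: 68 mm square, 59 mm high with its knob
- glasses_round: bystander: folded plastic sunglasses with round lenses, about 140 x 50 x 26 mm, lying in the tray. Origin: centre of its underside
- glasses_square: bystander: folded plastic sunglasses with square lenses, about 140 x 45 x 26 mm, lying in the tray. Origin: centre of its underside
- door_key: bystander: flat steel key, 62 mm long, 4 mm thick, lying in the tray. Origin: near the middle of its underside
Things that resemble listed ones, but are neither listed nor needed, are in the scene too. Leave any red look-alike of the key_dish alone.

How it is judged:
By the outcome, as a careful person would: the job done as asked, in the order asked, and still so for the second after the job is handed in, while the arm keeps its last pose, push and grip.
It also fails if it takes over 72 s, if anything falls off the work surface, if the arm or the gripper's body presses on something with over 40 N, if the wrist force passes 120 N, or if a joint passes its speed limit or range.

## Robot

A 6-joint arm with a two-finger parallel gripper is mounted at the origin on the work surface. World frame = base frame: x ahead of the robot, y to its left, z up, the work surface at z = 0. Lengths are in mm, angles in degrees, forces in N, time in s.
With the tool pointing down it reaches from about 350 to 775 mm from the base axis. Payload 5.5 kg.
Tool frame: the origin (TCP) lies between the finger pads, 19 mm behind the fingertips; this is the grasp point; z points along the fingers, y is the line along which they close (so a half turn about z gives the same grasp; the last joint's range is limited). The gripper opens to 85 mm and grips with 20 to 120 N. Pads are 22 mm wide; open, the fingers measure 114 mm over their backs; the gripper's body (76 mm by 85 mm) begins 54 mm behind the grasp point. The pads swing forward as they close: fully open they stand 13 mm farther back than shut.
Start: joints at [58.751, 17.945, 2.641, 74.691, 0, 82.002], TCP at [227.011, 528.333, 250.023] pointing down, gripper open.
Joint ranges: [-158.12, 158.12], [-49.38, 96.58], [-58.88, 72.47], [-126.05, 133.96], [-84.25, 85.87], [-180, 180]. Speed limits (degrees/s): [147.25, 147.25, 180, 180, 180, 180].

## Interface

Orientations are given as a 3x3 rotation matrix whose columns are the frame's x, y, z axes.
In Python, from station import robot, vision gives the robot as it stands.
- The arm moves only by the shell command python3 -m crank 'ROWS' [FORCE]. ROWS is JSON, a list of rows, each an object of numbers: "claw": the finger opening in mm, from 0 to 85.4; "tx", "ty", "tz": the shift along the tool's x, y, z in units of 40 mm (1.0 is 40 mm); "roll": the turn about the tool's z in degrees. In form: [{"claw": .., "tx": .., "ty": .., "tz": .., "roll": ..}, ...]. A call has 1 to 8 rows; each row is the pose to reach, as a shift and turn from the pose commanded when the call began, along the tool's axes at that moment; what a row does not reach only later rows make up. A row lasts 1/12 s, in which the tool goes at most 41.7 mm and 7.16 degrees, less where a joint would pass 70% of its speed; a pose out of reach is approached as far as the arm can. A call with a gripper value outside its range is refused whole. The fingers move at their own pace and stop on an object; FORCE is the grip in N (left out, the last holds). Time passes only in rows, so rows that repeat a pose let the fingers close. It gives the time, the measured TCP pose, the force, the opening and the grip force at its end, in the units of the state.
- robot.get_obs(): the state, without advancing time (a new reading comes with each control period).
- vision.grab_frame(name): name is "scene" or "top" or "wrist"; returns the picture (420x560x3 uint8, red, green, blue); there is no depth.
- vision.get_calibration(name): a dict with "vertical_fov" (degrees; the focal length in pixels is half the picture's height over the tangent of half this angle, whatever the lens; pixels are square), "cx", "cy" (the principal point, pixels), "T" (4x4, takes a point from camera to world coordinates). Camera axes: x right, y down, z forward; pixel columns grow to the right and rows downward; lengths in mm; the calibration is good to about 2 mm. A picture is of the moment at which its call begins: read the wrist's pose just before it. get_calibration takes no time and is no camera call; for the wrist camera it gives the pose at the moment of the call.
- robot.finish_job(): hands the job in; it is judged then, once.
Trained networks look in the newest picture that a camera, given by its name, has taken for a name from the list of things; names that differ only in an ending like _2 or _b are one class to them, and where a whole thing is asked for, a point or a joint stands for the part that bears it (a point fixed in the world has none). Each returns a list of dicts, best first, with "p" (0 to 1); they miss things now and then, are a little off and sometimes report something else, mostly with a low value. They report only what shows in the picture. A call takes as long as a camera call. They do not tell look-alikes from the thing itself.
- vision.recognise(camera, label): "point" ([x, y, z] in mm, in world coordinates, good to about 4 mm: the middle of the surface that is visible of it).
The state is a dict: "clock": time; "q": joint angles; "joint_velocities": joint speeds; "joint_torque": joint torques, N m; "ee_pos": TCP position; "tool_rot": TCP orientation; "contact_force": force on the tool from outside, world axes, zero at the start; "moment": the same for the moment, N m; "finger_gap": finger opening in mm; "finger_force": force on a finger pad.
Only numpy, scipy, OpenCV 4.12 (cv2) and the standard library are available. Lean on these libraries where they do the work, as an engineer would, in place of code of your own. Each camera call takes 0.05 s, during which the arm holds its last target. There are 200 camera calls.

## Working session

There is one attempt and no reset: what is moved stays moved. The work goes in short steps, Python scripts to look and compute and a shell command to move; the robot and the scene stay as the last step left them, time stands still between calls to the robot, and variables do not carry over. Pictures are saved under pics/ and viewed, at most 10 in all, crops included, and the job is handed in when it is done.

```bash
mkdir -p pics; ls
python3 - <<'E'
from station import robot, vision
import cv2,numpy as np
o=robot.get_obs();print(o['clock'],o['ee_pos'],o['tool_rot'],o['finger_gap'])
ims=[]
for c in("scene","top"):
    im=vision.grab_frame(c);cv2.imwrite(f"pics/{c}0.png",im[:,:,::-1])
    k=vision.get_calibration(c);print(c,k["vertical_fov"],k["cx"],k["cy"],np.round(k["T"],3).tolist())
    for l in("key_dish","organiser","pocket","handle_grip","round_dish","planter","acrylic_box","candle","spray_bottle"):
        print(c,l,[(np.round(d["point"]).tolist(),round(d["p"],2)) for d in vision.recognise(c,l)][:4])
E
```

```text
pics
0.0 [226.74207148 527.899549   249.0900129 ] [[-9.18780525e-01  3.94767556e-01 -9.60614545e-04]
 [ 3.94768636e-01  9.18779233e-01 -1.56381270e-03]
 [ 2.65250176e-04 -1.81602115e-03 -9.99998316e-01]] 85.70169193472545
scene 57.49854303780542 274.1913195169485 200.7769215437278 [[0.671, 0.411, -0.616, 1415.493], [0.741, -0.364, 0.564, -724.154], [0.008, -0.836, -0.549, 960.819], [0.0, 0.0, 0.0, 1.0]]
scene key_dish [([628.0, 424.0, 11.0], 0.61), ([603.0, 267.0, 14.0], 0.56), ([486.0, 356.0, 19.0], 0.46), ([523.0, 514.0, 14.0], 0.44)]
scene organiser [([661.0, -46.0, 90.0], 0.65), ([647.0, -18.0, 96.0], 0.24)]
scene pocket [([642.0, -20.0, 91.0], 0.6)]
scene handle_grip [([646.0, -24.0, 92.0], 0.65)]
scene round_dish [([489.0, -341.0, 6.0], 0.61), ([401.0, 29.0, 43.0], 0.32)]
scene planter []
scene acrylic_box [([646.0, -18.0, 94.0], 0.97)]
scene candle []
scene spray_bottle [([723.0, -356.0, 84.0], 0.63)]
top 48.807307527876574 274.8972581670674 200.7056674743214 [[-0.021, -0.984, 0.18, 273.056], [-1.0, 0.023, 0.01, 101.719], [-0.014, -0.179, -0.984, 1475.067], [0.0, 0.0, 0.0, 1.0]]
top key_dish [([395.0, 618.0, 11.0], 0.95), ([636.0, 421.0, 8.0], 0.91), ([490.0, 358.0, 14.0], 0.79), ([603.0, 262.0, 11.0], 0.68)]
top organiser [([302.0, -381.0, 10.0], 0.65), ([572.0, 16.0, 91.0], 0.58), ([731.0, 333.0, 49.0], 0.46)]
top pocket [([608.0, 13.0, 92.0], 0.71)]
top handle_grip [([611.0, 16.0, 91.0], 0.79)]
top round_dish [([491.0, -346.0, 4.0], 0.74), ([314.0, 393.0, 39.0], 0.64)]
top planter [([608.0, 17.0, 90.0], 0.57)]
top acrylic_box [([611.0, 15.0, 91.0], 0.78), ([703.0, -336.0, 89.0], 0.31)]
top candle [([733.0, 334.0, 50.0], 0.93)]
top spray_bottle [([702.0, -337.0, 94.0], 0.64)]
```

View pics/top0.png

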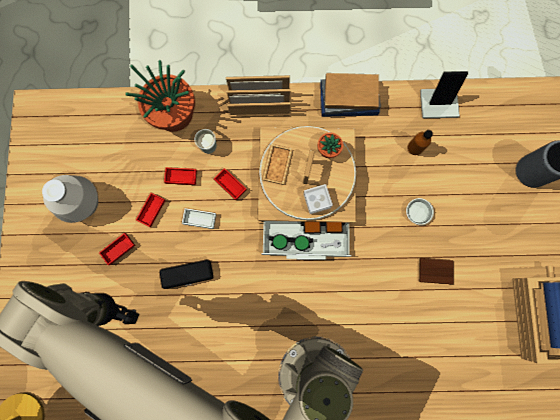

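View pics/scene0.png

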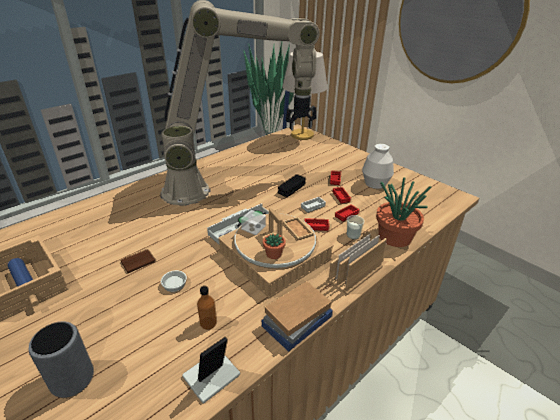

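Top view: the aluminium dish candidate is at (199,217). The four red look-alikes are at (180,176), (231,184), (150,210) and (117,249). Only the grey one fits. The pocket is at (279,165), left of the disc centre at about (308,172), and the tray at (308,240) faces the robot. I'll confirm with one enlarged crop and measure.

```bash
cat > h.py <<'E'
from station import robot, vision
import cv2,numpy as np
def ray(cal,px,z):
    """pixels (n,2) -> world points on plane height z"""
    f=210/np.tan(np.radians(cal["vertical_fov"]/2));T=np.array(cal["T"])
    px=np.atleast_2d(np.float64(px))
    d=np.c_[(px[:,0]-cal["cx"])/f,(px[:,1]-cal["cy"])/f,np.ones(len(px))]@T[:3,:3].T
    return T[:3,3]+d*((z-T[2,3])/d[:,2])[:,None]
def proj(cal,P):
    f=210/np.tan(np.radians(cal["vertical_fov"]/2));T=np.array(cal["T"])
    c=(np.atleast_2d(P)-T[:3,3])@T[:3,:3]
    return np.c_[f*c[:,0]/c[:,2]+cal["cx"],f*c[:,1]/c[:,2]+cal["cy"]]
def rows(target,yang=None):
    """shift in row units and roll to bring TCP to target with tool y at world angle yang (mod 180)"""
    o=robot.get_obs();R=np.array(o["tool_rot"])
    t=R.T@(np.array(target)-o["ee_pos"])/40
    a=np.degrees(np.arctan2(R[1,1],R[0,1]));r=None if yang is None else (a-yang+90)%180-90
    return np.round(t,3).tolist(),r,np.round(o["ee_pos"],1).tolist(),round(a,2),np.round(o["q"],1).tolist()
E
python3 - <<'E'
from h import *
im=cv2.imread("pics/top0.png");cal=vision.get_calibration("top")
cr=cv2.resize(im[120:300,100:400],None,fx=2.6,fy=2.6,interpolation=cv2.INTER_CUBIC);cv2.imwrite("pics/crop0.png",cr)
hsv=cv2.cvtColor(im,cv2.COLOR_BGR2HSV)
m=((hsv[...,1]<60)&(hsv[...,2]>70)).astype(np.uint8);mm=np.zeros_like(m);mm[195:240,175:225]=m[195:240,175:225]
n,l,s,c=cv2.connectedComponentsWithStats(mm);i=1+s[1:,4].argmax()
P=ray(cal,np.argwhere(l==i)[:,::-1],26)[:,:2].astype(np.float32)
(cx,cy),wh,a=cv2.minAreaRect(P);print("dish",cx,cy,wh,a,s[i])
print("disc guess",ray(cal,[308,172],92),"pocket",ray(cal,[279,165],94),"tray",ray(cal,[308,240],37))
E
```

```text
dish 486.88897705078125 359.9568786621094 (102.3121566772461, 51.81777572631836) 79.66336059570312 [182 208  34  21 518]
disc guess [[612.80541388  12.51712366  92.        ]] pocket [[636.59891638 101.0020447   94.        ]] tray [[409.2029373   16.25782444  37.        ]]
```

View pics/crop0.png

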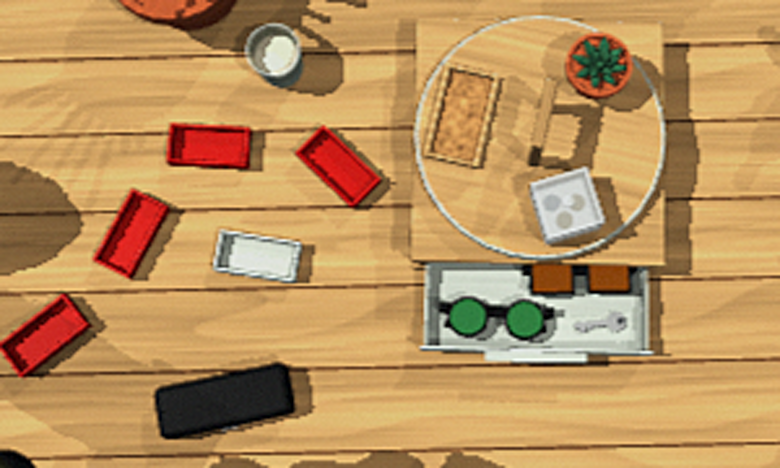

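The crop shows one aluminium rectangular dish at crop (257,255), all other rectangular dishes being red. Its fitted size is 102 x 52 mm, which matches. I'll move above it for a wrist look.

```bash
python3 -c "
from h import *
print(rows([487,360,250],-10.3))"
```

```text
([-7.633, -1.3, 0.0], np.float64(77.04582558944145), [227.0, 528.3, 250.0], np.float64(66.75), [58.7, 17.9, 2.6, 74.7, -0.0, 82.0])
```

```bash
python3 -m crank '[{"claw":85,"tx":-0.6,"ty":-0.1,"tz":0,"roll":6},{"claw":85,"tx":-1.6,"ty":-0.3,"tz":0,"roll":13},{"claw":85,"tx":-2.6,"ty":-0.45,"tz":0,"roll":20},{"claw":85,"tx":-3.6,"ty":-0.6,"tz":0,"roll":27},{"claw":85,"tx":-4.6,"ty":-0.8,"tz":0,"roll":34},{"claw":85,"tx":-5.6,"ty":-0.95,"tz":0,"roll":41},{"claw":85,"tx":-6.6,"ty":-1.1,"tz":0,"roll":48},{"claw":85,"tx":-7.4,"ty":-1.26,"tz":0,"roll":55}]'; python3 -c "
from h import *
print(rows([487,360,250],-10.3))"
```

```text
clock: 1.67
ee_pos: [481.5, 363.5, 250.0]
tool_rot: [[-0.196, 0.981, 0.001], [0.981, 0.196, 0.0], [-0.0, 0.001, -1.0]]
contact_force: [0.9, 0.6, -0.9]
finger_gap: 85.3
finger_force: 0.0
([-0.111, 0.117, 0.001], np.float64(21.62923865444884), [481.5, 363.5, 250.0], np.float64(11.33), [29.4, 21.1, 7.2, 76.0, -0.0, 108.1])
```

```bash
python3 -m crank '[{"claw":85,"tx":-0.1,"ty":0.1,"tz":0,"roll":6},{"claw":85,"tx":-0.1,"ty":0.1,"tz":0,"roll":13},{"claw":85,"tx":-0.1,"ty":0.1,"tz":0,"roll":19},{"claw":85,"tx":-0.1,"ty":0.1,"tz":0,"roll":21.6},{"claw":85,"tx":-0.1,"ty":0.1,"tz":0,"roll":21.6},{"claw":85,"tx":-0.1,"ty":0.1,"tz":0,"roll":21.6}]'
cat > dish.py <<'E'
from h import *
import sys
cal=vision.get_calibration("wrist");im=vision.grab_frame("wrist")[:,:,::-1].copy();cv2.imwrite(f"pics/{sys.argv[1]}.png",im)
hsv=cv2.cvtColor(im,cv2.COLOR_BGR2HSV);m=((hsv[...,1]<60)&(hsv[...,2]>70)).astype(np.uint8)
n,l,s,c=cv2.connectedComponentsWithStats(m)
for i in range(1,n):
    if s[i,4]<1500: continue
    P=ray(cal,np.argwhere(l==i)[:,::-1],26)[:,:2].astype(np.float32);print(s[i],cv2.minAreaRect(P))
print(np.round(cal["T"],2).tolist(),cal["vertical_fov"])
E
python3 dish.py w1
```

```text
clock: 2.17
ee_pos: [483.8, 362.0, 250.0]
tool_rot: [[0.17, 0.986, -0.0], [0.986, -0.17, 0.0], [0.0, -0.0, -1.0]]
contact_force: [-0.2, 0.4, -0.4]
finger_gap: 85.0
finger_force: 0.0
[ 261  139   47   90 4103] ((489.4116516113281, 359.3984375), (100.25253295898438, 50.24235534667969), 79.4549789428711)
[ 473  144   87   71 4894] ((743.934326171875, 320.81829833984375), (78.02239227294922, 102.36066436767578), 81.44719696044922)
[ 215  336   87   32 1562] ((418.5540771484375, 148.83811950683594), (37.956722259521484, 113.87018585205078), 86.2777099609375)
[[0.99, -0.16, -0.05, 497.3], [-0.17, -0.95, -0.27, 432.12], [0.0, 0.28, -0.96, 373.65], [0.0, 0.0, 0.0, 1.0]] 66.23292407880416
```

View pics/w1.png

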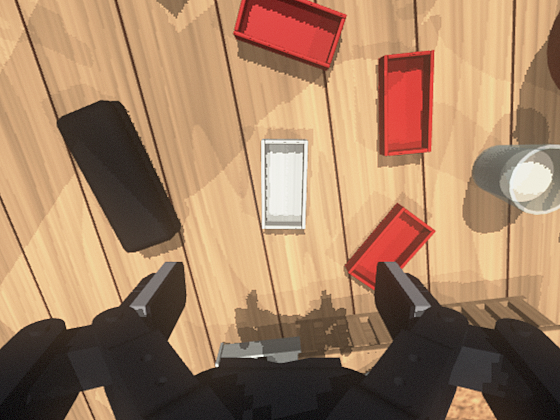

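The picture shows the aluminium dish alone at (285,185) between the finger lines. It measures 100.3 x 50.2 mm at (489.4, 359.4), with its short axis at -10.5°. The fingers have clearance, so I'll descend.

```bash
python3 -c "
from h import *
print(rows([489.4,359.4,30],-10.55))"
```

```text
([-0.043, 0.15, 5.5], np.float64(0.7866358604625958), [483.8, 362.1, 250.0], np.float64(-9.76), [29.2, 21.3, 7.4, 76.1, 0.0, 129.0])
```

```bash
python3 -m crank '[{"claw":85,"tx":-0.04,"ty":0.15,"tz":0.7,"roll":0.8},{"claw":85,"tx":-0.04,"ty":0.15,"tz":1.5,"roll":0.8},{"claw":85,"tx":-0.04,"ty":0.15,"tz":2.3,"roll":0.8},{"claw":85,"tx":-0.04,"ty":0.15,"tz":3.1,"roll":0.8},{"claw":85,"tx":-0.04,"ty":0.15,"tz":3.9,"roll":0.8},{"claw":85,"tx":-0.04,"ty":0.15,"tz":4.6,"roll":0.8},{"claw":85,"tx":-0.04,"ty":0.15,"tz":5.2,"roll":0.8},{"claw":85,"tx":-0.04,"ty":0.15,"tz":5.5,"roll":0.8}]' && python3 -m crank '[{"claw":60,"tx":0,"ty":0,"tz":0,"roll":0},{"claw":60,"tx":0,"ty":0,"tz":0,"roll":0},{"claw":60,"tx":0,"ty":0,"tz":0,"roll":0},{"claw":60,"tx":0,"ty":0,"tz":0,"roll":0},{"claw":44,"tx":0,"ty":0,"tz":0,"roll":0},{"claw":44,"tx":0,"ty":0,"tz":0,"roll":0},{"claw":44,"tx":0,"ty":0,"tz":0,"roll":0},{"claw":44,"tx":0,"ty":0,"tz":0,"roll":0}]' 30; python3 -c "
from h import *
print(rows([489.4,359.4,30],-10.55))"
```

```text
clock: 2.88
ee_pos: [487.3, 358.6, 26.5]
tool_rot: [[0.183, 0.983, -0.004], [0.983, -0.183, -0.002], [-0.003, -0.004, -1.0]]
contact_force: [-1.5, -0.2, 0.2]
finger_gap: 85.1
finger_force: 0.0
clock: 3.55
ee_pos: [490.4, 360.2, 31.8]
tool_rot: [[0.185, 0.983, 0.003], [0.983, -0.185, 0.002], [0.002, 0.002, -1.0]]
contact_force: [-1.3, 0.0, 5.3]
finger_gap: 48.9
finger_force: 32.3
([-0.024, -0.022, 0.046], np.float64(-0.08820004670246817), [490.4, 360.2, 31.8], np.float64(-10.64), [28.7, 29.8, -11.6, 48.4, 0.0, 129.4])
```

```bash
python3 -m crank '[{"claw":44,"tx":0,"ty":0,"tz":-0.2,"roll":0},{"claw":44,"tx":0,"ty":0,"tz":-0.6,"roll":0},{"claw":44,"tx":0,"ty":0,"tz":-1.2,"roll":0},{"claw":44,"tx":0,"ty":0,"tz":-2,"roll":0},{"claw":44,"tx":0,"ty":0,"tz":-2.9,"roll":0},{"claw":44,"tx":0,"ty":0,"tz":-3.8,"roll":0},{"claw":44,"tx":0,"ty":0,"tz":-4.5,"roll":0},{"claw":44,"tx":0,"ty":0,"tz":-5,"roll":0}]' && python3 -c "
from h import *
print(rows([619,8,290],-10.55))"
```

```text
clock: 4.22
ee_pos: [490.1, 359.8, 234.2]
tool_rot: [[0.185, 0.983, 0.004], [0.983, -0.185, 0.002], [0.003, 0.003, -1.0]]
contact_force: [0.2, 0.7, -1.2]
finger_gap: 49.4
finger_force: 31.5
([-8.043, 4.798, -1.4], np.float64(-0.0982940383439086), [490.1, 359.8, 234.2], np.float64(-10.65), [28.7, 21.7, 5.8, 73.8, -0.0, 129.4])
```

```bash
python3 -m crank '[{"claw":44,"tx":-0.3,"ty":0.2,"tz":-0.1,"roll":0},{"claw":44,"tx":-0.9,"ty":0.5,"tz":-0.4,"roll":0},{"claw":44,"tx":-1.6,"ty":0.9,"tz":-0.8,"roll":0},{"claw":44,"tx":-2.3,"ty":1.4,"tz":-1.1,"roll":0},{"claw":44,"tx":-3,"ty":1.8,"tz":-1.4,"roll":0},{"claw":44,"tx":-3.7,"ty":2.2,"tz":-1.4,"roll":0},{"claw":44,"tx":-4.4,"ty":2.6,"tz":-1.4,"roll":0},{"claw":44,"tx":-5,"ty":3,"tz":-1.4,"roll":0}]' && python3 -m crank '[{"claw":44,"tx":-0.6,"ty":0.4,"tz":0,"roll":0},{"claw":44,"tx":-1.2,"ty":0.7,"tz":0,"roll":0},{"claw":44,"tx":-1.8,"ty":1.1,"tz":0,"roll":0},{"claw":44,"tx":-2.4,"ty":1.4,"tz":0,"roll":0},{"claw":44,"tx":-2.8,"ty":1.7,"tz":0,"roll":0},{"claw":44,"tx":-3.04,"ty":1.8,"tz":0,"roll":0},{"claw":44,"tx":-3.04,"ty":1.8,"tz":0,"roll":0},{"claw":44,"tx":-3.04,"ty":1.8,"tz":0,"roll":0}]' && python3 -c "
from h import *
cal=vision.get_calibration('wrist');im=vision.grab_frame('wrist')[:,:,::-1];cv2.imwrite('pics/w2.png',im)
import json;json.dump({k:np.array(v).tolist() for k,v in cal.items()},open('w2.json','w'))"
```

```text
clock: 4.88
ee_pos: [570.3, 138.0, 285.7]
tool_rot: [[0.186, 0.983, -0.001], [0.983, -0.186, -0.001], [-0.001, -0.001, -1.0]]
contact_force: [0.3, 0.7, -1.9]
finger_gap: 48.9
finger_force: 31.5
clock: 5.55
ee_pos: [618.1, 7.7, 285.4]
tool_rot: [[0.186, 0.983, -0.002], [0.983, -0.186, 0.001], [0.0, -0.002, -1.0]]
contact_force: [-0.2, 0.4, -1.2]
finger_gap: 49.0
finger_force: 31.5
```

View pics/w2.png

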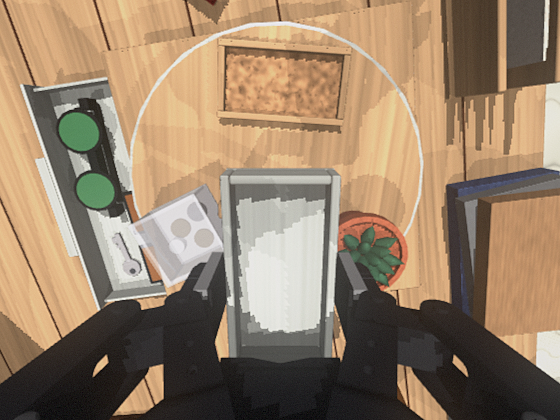

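Run:
```python
from h import *
import json
im=cv2.imread('pics/w2.png');cal=json.load(open('w2.json'))
cv2.imwrite('pics/crop1.png',cv2.resize(im[25:145,205:365],None,fx=5,fy=5,interpolation=cv2.INTER_CUBIC))
hsv=cv2.cvtColor(im,cv2.COLOR_BGR2HSV)
m=((hsv[...,1]<70)&(hsv[...,2]>190)).astype(np.uint8)
p=np.argwhere(m)[:,::-1];P=ray(cal,p,92)[:,:2]
# ring: RANSAC circle of r~147
rng=np.random.default_rng(0);best=0
for _ in range(4000):
    a=P[rng.choice(len(P),3,False)]
    try: c=np.linalg.solve(2*(a[1:]-a[0]),(a[1:]**2).sum(1)-(a[0]**2).sum())
    except: continue
    r=np.hypot(*(a[0]-c))
    if not 140<r<156: continue
    k=abs(np.hypot(*(P-c).T)-r)<2
    if k.sum()>best: best=k.sum();K=k
A=np.c_[2*P[K],np.ones(K.sum())];s=np.linalg.lstsq(A,(P[K]**2).sum(1),rcond=None)[0]
print("axis",s[:2],"r",np.sqrt(s[2]+s[0]**2+s[1]**2),best)
lab=cv2.cvtColor(im,cv2.COLOR_BGR2HSV)[30:140,210:360];print("cork hsv",lab[54,74],"disc",hsv[150,200],hsv[84,180])
```

```text
axis [616.40895444  14.4635305 ] r 144.08105134280777 2402
cork hsv [ 14 115 228] disc [ 15 102 225] [ 16 105 224]
```

View pics/crop1.png

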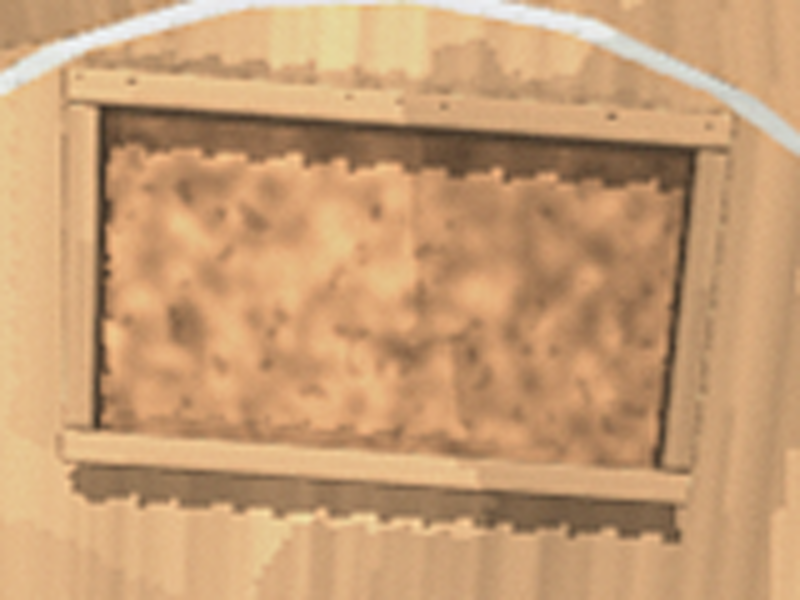

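Run:
```python
from h import *
import json
cal=json.load(open('w2.json'))
f=lambda a:(np.array(a)+.5)/5-.5+[205,25]
for n,c in(("in",[(102,106),(694,150),(663,468),(97,430)]),("out",[(67,70),(733,115),(688,500),(62,458)])):
    P=ray(cal,f(c),103)[:,:2];m=P.mean(0)
    e=np.diff(np.r_[P,P[:1]],axis=0);print(n,np.round(m,1),"sides",np.hypot(*e.T).round(1),"angles",np.round(np.degrees(np.arctan2(e[:,1],e[:,0])),1),P.round(1).tolist())
    (c0,wh,a)=cv2.minAreaRect(P.astype(np.float32));print(c0,wh,a)
# held dish rim in this picture and tray edge via top
im=cv2.imread('pics/top0.png');ct=vision.get_calibration('top')
q=lambda a:(np.array(a)+.5)/2.6-.5+[100,120]
# box front top edge & tray front panel ends in crop0 (z 70 / 50)
a=ray(ct,q([(412,262),(662,264)]),70)[:,:2];b=ray(ct,q([(422,350),(652,355)]),37)[:,:2];d=ray(ct,q([(415,18),(663,18)]),70)[:,:2]
for s in(a,b,d):
    v=s[1]-s[0];print(s.round(1).tolist(),np.hypot(*v).round(1),np.degrees(np.arctan2(v[1],v[0])).round(2))
```

```text
in [640.3 104.9] sides [102.8  53.3 103.5  53.6] angles [ -14.6 -103.7  165.6   75.6] [[597.0, 143.8], [696.5, 117.9], [683.9, 66.1], [583.7, 91.9]]
(640.4542236328125, 104.94690704345703) (53.60266876220703, 103.46534729003906) 75.59283447265625
out [640.  105.1] sides [115.   64.5 115.   64.1] angles [ -14.2 -104.6  165.6   75.4] [[592.4, 150.4], [703.9, 122.1], [687.6, 59.6], [576.3, 88.3]]
(640.0612182617188, 105.19168090820312) (64.52823638916016, 115.15327453613281) 75.57733154296875
[[469.3, 168.7], [460.3, -125.0]] 293.8 -91.76
[[368.0, 159.9], [356.2, -112.9]] 273.0 -92.48
[[770.3, 160.8], [762.5, -141.7]] 302.6 -91.47
```

Run:
```python
from h import *
import json
cal=json.load(open('w2.json'));o=robot.get_obs();R=np.array(o['tool_rot'])
P=ray(cal,[(222,171),(340,171),(331,350),(233,350)],o['ee_pos'][2]-5)
print(np.round((P-o['ee_pos'])@R,1).tolist())
print(rows([640.2,105,230],75.5))
```

```text
[[49.5, -21.5, 5.1], [49.5, 25.9, 5.0], [-36.1, 25.9, 5.0], [-36.1, -20.7, 5.0]]
([2.474, 0.101, 1.392], np.float64(-86.143159323369), [618.0, 8.4, 285.7], np.float64(-10.64), [-6.7, 22.7, 14.4, 81.8, 0.0, 94.0])
```

The held dish looks about 2 mm off-centre in tool y, so the wrist camera may have a small lateral bias. I'll roll in place and refit the ring from the second yaw to find out.

```bash
python3 -m crank '[{"claw":44,"roll":-4},{"claw":44,"roll":-10},{"claw":44,"roll":-17},{"claw":44,"roll":-24},{"claw":44,"roll":-31},{"claw":44,"roll":-38},{"claw":44,"roll":-45},{"claw":44,"roll":-50}]' && python3 -m crank '[{"claw":44,"roll":-7},{"claw":44,"roll":-14},{"claw":44,"roll":-21},{"claw":44,"roll":-28},{"claw":44,"roll":-33},{"claw":44,"roll":-36},{"claw":44,"roll":-36},{"claw":44,"roll":-36}]'
cat > ring.py <<'E'
from h import *
import json,sys
def ring(im,cal):
    hsv=cv2.cvtColor(im,cv2.COLOR_BGR2HSV)
    P=ray(cal,np.argwhere((hsv[...,1]<70)&(hsv[...,2]>190))[:,::-1],92)[:,:2]
    rng=np.random.default_rng(0);best=0
    for _ in range(6000):
        a=P[rng.choice(len(P),3,False)]
        try: c=np.linalg.solve(2*(a[1:]-a[0]),(a[1:]**2).sum(1)-(a[0]**2).sum())
        except Exception: continue
        r=np.hypot(*(a[0]-c))
        if not 142<r<150: continue
        k=abs(np.hypot(*(P-c).T)-r)<1.5
        if k.sum()>best: best=k.sum();K=k
    A=np.c_[2*P[K],np.ones(K.sum())];s=np.linalg.lstsq(A,(P[K]**2).sum(1),rcond=None)[0]
    c=s[:2];ang=np.degrees(np.arctan2(*(P[K]-c).T[::-1]));h=np.histogram(ang,36,(-180,180))[0]
    return c.round(2),np.sqrt(s[2]+c@c).round(2),best,(h>5).astype(int).tolist()
n=sys.argv[1]
cal=vision.get_calibration('wrist');im=vision.grab_frame('wrist')[:,:,::-1].copy();cv2.imwrite(f'pics/{n}.png',im)
json.dump({k:np.array(v).tolist() for k,v in cal.items()},open(f'{n}.json','w'))
print(ring(im,cal));print(ring(cv2.imread('pics/w2.png'),json.load(open('w2.json'))))
o=robot.get_obs();print(o['ee_pos'],rows([640,105,200],75.5))
E
python3 ring.py w3
```

```text
schema error: expected keys claw, tx, ty, tz, roll
```

```bash
cat > ring.py <<'E'
from h import *
import json,sys
def ring(im,cal):
    hsv=cv2.cvtColor(im,cv2.COLOR_BGR2HSV)
    P=ray(cal,np.argwhere((hsv[...,1]<70)&(hsv[...,2]>190))[:,::-1],92)[:,:2]
    rng=np.random.default_rng(0);best=0
    for _ in range(6000):
        a=P[rng.choice(len(P),3,False)]
        try: c=np.linalg.solve(2*(a[1:]-a[0]),(a[1:]**2).sum(1)-(a[0]**2).sum())
        except Exception: continue
        r=np.hypot(*(a[0]-c))
        if not 142<r<150: continue
        k=abs(np.hypot(*(P-c).T)-r)<1.5
        if k.sum()>best: best=k.sum();K=k
    A=np.c_[2*P[K],np.ones(K.sum())];s=np.linalg.lstsq(A,(P[K]**2).sum(1),rcond=None)[0]
    c=s[:2];ang=np.degrees(np.arctan2(*(P[K]-c).T[::-1]));h=np.histogram(ang,36,(-180,180))[0]
    return c.round(2),np.sqrt(s[2]+c@c).round(2),best,(h>5).astype(int).tolist()
n=sys.argv[1]
cal=vision.get_calibration('wrist');im=vision.grab_frame('wrist')[:,:,::-1].copy();cv2.imwrite(f'pics/{n}.png',im)
json.dump({k:np.array(v).tolist() for k,v in cal.items()},open(f'{n}.json','w'))
print(ring(im,cal));print(ring(cv2.imread('pics/w2.png'),json.load(open('w2.json'))))
o=robot.get_obs();print(o['ee_pos'],rows([640,105,200],75.5))
E
python3 -m crank '[{"claw":44,"tx":0,"ty":0,"tz":0,"roll":-4},{"claw":44,"tx":0,"ty":0,"tz":0,"roll":-10},{"claw":44,"tx":0,"ty":0,"tz":0,"roll":-17},{"claw":44,"tx":0,"ty":0,"tz":0,"roll":-24},{"claw":44,"tx":0,"ty":0,"tz":0,"roll":-31},{"claw":44,"tx":0,"ty":0,"tz":0,"roll":-38},{"claw":44,"tx":0,"ty":0,"tz":0,"roll":-45},{"claw":44,"tx":0,"ty":0,"tz":0,"roll":-50}]' && python3 -m crank '[{"claw":44,"tx":0,"ty":0,"tz":0,"roll":-7},{"claw":44,"tx":0,"ty":0,"tz":0,"roll":-14},{"claw":44,"tx":0,"ty":0,"tz":0,"roll":-21},{"claw":44,"tx":0,"ty":0,"tz":0,"roll":-28},{"claw":44,"tx":0,"ty":0,"tz":0,"roll":-33},{"claw":44,"tx":0,"ty":0,"tz":0,"roll":-36},{"claw":44,"tx":0,"ty":0,"tz":0,"roll":-36},{"claw":44,"tx":0,"ty":0,"tz":0,"roll":-36}]' && python3 ring.py w3
```

```text
clock: 6.27
ee_pos: [618.0, 9.9, 286.2]
tool_rot: [[-0.64, 0.768, -0.0], [0.768, 0.64, 0.0], [0.0, 0.0, -1.0]]
contact_force: [0.4, 0.3, -1.2]
finger_gap: 49.1
finger_force: 31.5
clock: 6.93
ee_pos: [618.2, 9.3, 286.2]
tool_rot: [[-0.968, 0.253, -0.0], [0.253, 0.968, 0.0], [0.0, 0.0, -1.0]]
contact_force: [-0.1, 0.1, -1.2]
finger_gap: 48.7
finger_force: 31.5
(array([617.13,  12.61]), np.float64(145.77), np.int64(1727), [1, 1, 1, 1, 1, 1, 1, 1, 0, 0, 0, 0, 0, 0, 1, 1, 1, 1, 0, 0, 0, 1, 1, 1, 1, 1, 1, 1, 1, 1, 1, 1, 1, 1, 1, 1])
(array([616.39,  14.65]), np.float64(144.02), np.int64(2010), [1, 1, 1, 1, 0, 1, 1, 1, 1, 1, 1, 0, 0, 0, 1, 1, 1, 1, 1, 1, 1, 1, 1, 1, 1, 1, 1, 1, 1, 1, 1, 1, 1, 1, 1, 1])
[618.31928555   9.07571447 286.16384083] ([0.082, 2.457, 2.155], np.float64(-0.1501361666011718), [618.3, 9.1, 286.2], np.float64(75.35), [-6.6, 22.7, 14.5, 81.8, 0.0, 8.1])
```

View pics/w3.png

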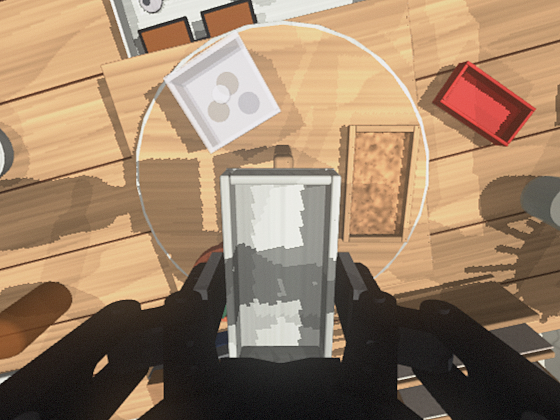

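```bash
python3 -c "
import cv2
im=cv2.imread('pics/w3.png');cv2.imwrite('pics/crop2.png',cv2.resize(im[110:260,215:430],None,fx=3.7,fy=3.7,interpolation=cv2.INTER_CUBIC))"
```

```text
(no output)
```

View pics/crop2.png

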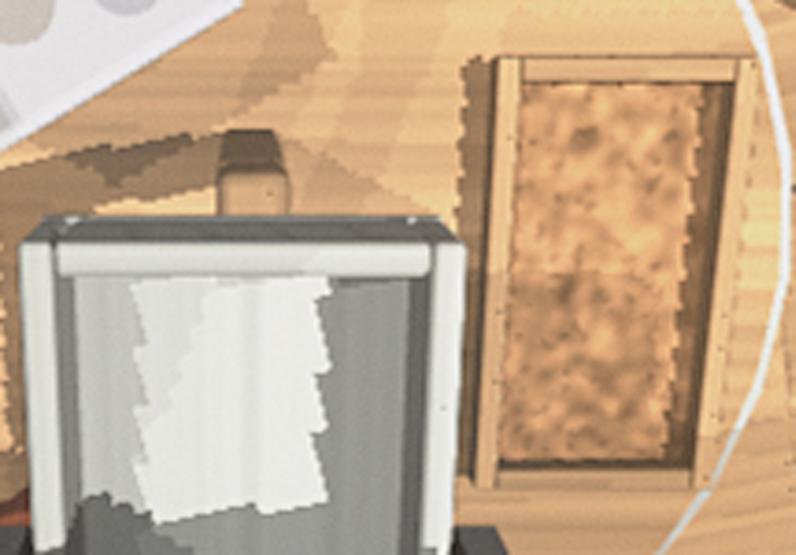

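Run:
```python
from h import *
import json
cal=json.load(open('w3.json'));o=robot.get_obs();R=np.array(o['tool_rot']);t=o['ee_pos']
f=lambda a:(np.array(a)+.5)/3.7-.5+[215,110]
for n,c in(("in",[(521,82),(735,82),(693,469),(497,467)]),("out",[(499,57),(755,59),(712,487),(475,486)])):
    P=ray(cal,f(c),103)[:,:2];m=P.mean(0)
    e=np.diff(np.r_[P,P[:1]],axis=0);print(n,np.round(m,1),"sides",np.hypot(*e.T).round(1),"angles",np.round(np.degrees(np.arctan2(e[:,1],e[:,0])),1))
for dz in(-5,-2):print("dish rim, tool frame",((ray(cal,f([(20,242),(467,242),(453,545),(37,545)]),t[2]+dz)-t)@R).round(1).tolist())
P=ray(cal,f([(218,172),(290,172)]),192);print("handle end",P.round(1).tolist(),"axis est",(P.mean(0)[:2]-40*R[:2,0]).round(1), "tcp",t.round(1))
# project predicted things for residual: pocket opening centre predicted from w2
print("proj TCP",proj(cal,t))
```

```text
in [639.8 105.1] sides [ 53.6 103.5  53.9 102.9] angles [  75.4  -14.4 -105.3  165.4]
out [639.6 104.8] sides [ 63.9 114.4  65.4 114.6] angles [  74.9  -13.7 -104.9  165.5]
dish rim, tool frame [[46.2, -22.8, 5.0], [46.2, 26.0, 5.0], [10.2, 26.3, 5.0], [10.2, -22.6, 5.0]]
dish rim, tool frame [[46.7, -22.2, 2.0], [46.7, 25.4, 2.0], [11.6, 25.7, 2.0], [11.6, -22.1, 2.0]]
handle end [[575.8, 17.2, 192.0], [579.1, 29.8, 192.0]] axis est [616.1  13.4] tcp [618.3   9.1 286.2]
proj TCP [[276.60786605 283.78786518]]
```

Both yaws agree: pocket (640, 105), radial angle 75.4°, and axis (616.1, 13.2), which the handle end also gives. The held dish looks square in the hand but set back by 1–4 mm along tool x. I'll allow for 2.5 mm, which is within the taper's capture range.

```bash
python3 -c "
from h import *
print(rows([637.4,104.9,145],75.4))"
```

```text
([0.144, 2.438, 3.53], np.float64(-0.05013616660117748), [618.3, 9.1, 286.2], np.float64(75.35), [-6.6, 22.7, 14.5, 81.8, 0.0, 8.1])
```

```bash
python3 -m crank '[{"claw":44,"tx":0.05,"ty":0.4,"tz":0,"roll":0},{"claw":44,"tx":0.1,"ty":1,"tz":0,"roll":0},{"claw":44,"tx":0.14,"ty":1.7,"tz":0,"roll":0},{"claw":44,"tx":0.14,"ty":2.2,"tz":0.2,"roll":0},{"claw":44,"tx":0.14,"ty":2.44,"tz":0.8,"roll":0},{"claw":44,"tx":0.14,"ty":2.44,"tz":1.5,"roll":0},{"claw":44,"tx":0.14,"ty":2.44,"tz":2.1,"roll":0},{"claw":44,"tx":0.14,"ty":2.44,"tz":2.6,"roll":0}]' && python3 -m crank '[{"claw":44,"tx":0,"ty":0,"tz":0.4,"roll":0},{"claw":44,"tx":0,"ty":0,"tz":0.7,"roll":0},{"claw":44,"tx":0,"ty":0,"tz":0.95,"roll":0},{"claw":44,"tx":0,"ty":0,"tz":1.1,"roll":0},{"claw":44,"tx":0,"ty":0,"tz":1.1,"roll":0},{"claw":44,"tx":0,"ty":0,"tz":1.1,"roll":0}]'
python3 - <<'E'
from h import *
import json
cal=vision.get_calibration('wrist');im=vision.grab_frame('wrist')[:,:,::-1].copy();cv2.imwrite('pics/w4.png',im)
json.dump({k:np.array(v).tolist() for k,v in cal.items()},open('w4.json','w'))
print(rows([637.4,104.9,124],75.4))
cv2.imwrite('pics/crop3.png',cv2.resize(im[100:400,130:430],None,fx=2,fy=2,interpolation=cv2.INTER_CUBIC))
E
```

```text
clock: 7.65
ee_pos: [637.0, 104.8, 180.0]
tool_rot: [[-0.968, 0.253, -0.002], [0.253, 0.968, 0.0], [0.002, -0.0, -1.0]]
contact_force: [0.3, -0.6, -2.0]
finger_gap: 49.4
finger_force: 31.6
clock: 8.15
ee_pos: [638.1, 103.9, 138.3]
tool_rot: [[-0.967, 0.253, 0.0], [0.253, 0.967, 0.0], [-0.0, 0.0, -1.0]]
contact_force: [-0.8, -0.1, -0.7]
finger_gap: 49.2
finger_force: 31.5
([0.032, 0.018, 0.371], np.float64(-0.05934336173810095), [638.4, 103.9, 138.8], np.float64(75.34), [2.1, 28.6, 2.9, 64.2, 0.0, 16.8])
```

View pics/crop3.png

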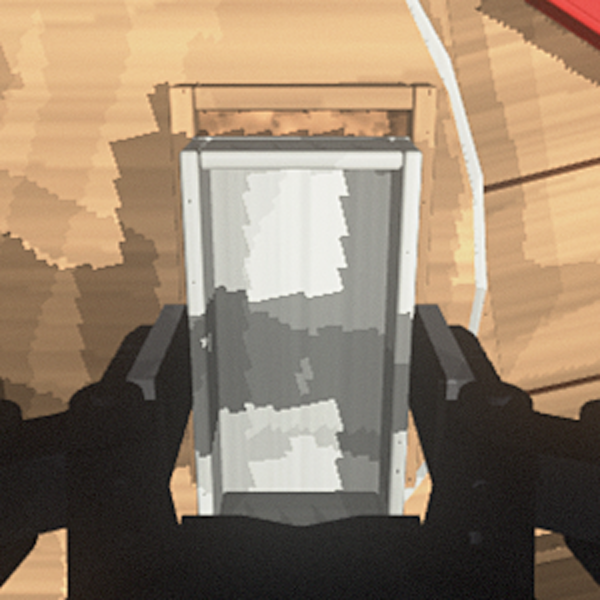

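Run:
```python
from h import *
import json
cal=json.load(open('w4.json'));o=robot.get_obs();R=np.array(o['tool_rot']);t=np.array([638.2,103.9,138.6])
f=lambda a:(np.array(a)+.5)/2-.5+[130,100]
g=lambda a,z:((ray(cal,f(a),z)-t)@R).round(1)[:,:2].tolist()
print("frame out corners",g([(169,86),(438,85)],103),"inner",g([(195,110),(412,110)],103))
for z in(134,131,128):print("rim",z,g([(183,152),(420,152)],z))
P=ray(cal,f([(169,86),(438,85)]),103).mean(0)-57.9*R[:,0];print(P)
```

```text
frame out corners [[56.7, -30.7], [56.9, 34.5]] inner [[50.9, -24.7], [50.9, 28.5]]
rim 134 [[46.0, -22.4], [46.0, 25.2]]
rim 131 [[45.5, -23.0], [45.5, 25.7]]
rim 128 [[45.0, -23.5], [45.0, 26.3]]
[639.78603331 105.42338467 103.07003971]
```

The frame and dish are both visible. Relative to the frame the dish needs about +3 mm along tool x and +0.4 mm along tool y. I'll correct that and lower slowly while watching the force.

```bash
python3 -m crank '[{"claw":44,"tx":0.04,"ty":0.01,"tz":0,"roll":0},{"claw":44,"tx":0.08,"ty":0.01,"tz":0,"roll":0},{"claw":44,"tx":0.08,"ty":0.01,"tz":0.04,"roll":0},{"claw":44,"tx":0.08,"ty":0.01,"tz":0.08,"roll":0},{"claw":44,"tx":0.08,"ty":0.01,"tz":0.12,"roll":0},{"claw":44,"tx":0.08,"ty":0.01,"tz":0.16,"roll":0},{"claw":44,"tx":0.08,"ty":0.01,"tz":0.16,"roll":0}]' && python3 -m crank '[{"claw":44,"tx":0,"ty":0,"tz":0.04,"roll":0},{"claw":44,"tx":0,"ty":0,"tz":0.08,"roll":0},{"claw":44,"tx":0,"ty":0,"tz":0.1,"roll":0},{"claw":44,"tx":0,"ty":0,"tz":0.1,"roll":0}]'
```

```text
clock: 8.78
ee_pos: [634.7, 105.0, 131.1]
tool_rot: [[-0.967, 0.253, -0.001], [0.253, 0.967, 0.0], [0.001, -0.0, -1.0]]
contact_force: [0.2, 0.6, -1.1]
finger_gap: 49.1
finger_force: 31.6
clock: 9.12
ee_pos: [634.8, 105.0, 127.2]
tool_rot: [[-0.967, 0.253, -0.001], [0.253, 0.967, 0.0], [0.001, -0.0, -1.0]]
contact_force: [0.2, 0.3, -1.4]
finger_gap: 49.2
finger_force: 31.6
```

```bash
python3 -m crank '[{"claw":44,"tx":0,"ty":0,"tz":0.025,"roll":0},{"claw":44,"tx":0,"ty":0,"tz":0.05,"roll":0},{"claw":44,"tx":0,"ty":0,"tz":0.05,"roll":0}]'; python3 -m crank '[{"claw":44,"tx":0,"ty":0,"tz":0.025,"roll":0},{"claw":44,"tx":0,"ty":0,"tz":0.025,"roll":0},{"claw":44,"tx":0,"ty":0,"tz":0.025,"roll":0}]'
```

```text
clock: 9.37
ee_pos: [635.2, 104.9, 125.9]
tool_rot: [[-0.967, 0.253, 0.001], [0.253, 0.967, 0.0], [-0.001, 0.0, -1.0]]
contact_force: [1.3, -0.6, -0.1]
finger_gap: 49.3
finger_force: 31.6
clock: 9.62
ee_pos: [635.7, 104.9, 125.8]
tool_rot: [[-0.967, 0.253, 0.002], [0.253, 0.967, 0.0], [-0.002, 0.001, -1.0]]
contact_force: [0.2, -0.5, 5.6]
finger_gap: 49.1
finger_force: 32.3
```

Contact came at 125.8 mm, 94.0 mm above the 31.8 mm gripping height, so the underside is on the cork. I'll release gently, raise and check.

```bash
python3 -m crank '[{"claw":50,"tx":0,"ty":0,"tz":0,"roll":0},{"claw":52,"tx":0,"ty":0,"tz":0,"roll":0},{"claw":56,"tx":0,"ty":0,"tz":0,"roll":0},{"claw":62,"tx":0,"ty":0,"tz":0,"roll":0},{"claw":70,"tx":0,"ty":0,"tz":0,"roll":0},{"claw":75,"tx":0,"ty":0,"tz":0,"roll":0},{"claw":75,"tx":0,"ty":0,"tz":0,"roll":0},{"claw":75,"tx":0,"ty":0,"tz":0,"roll":0}]' && python3 -m crank '[{"claw":75,"tx":0,"ty":0,"tz":-0.1,"roll":0},{"claw":75,"tx":0,"ty":0,"tz":-0.4,"roll":0},{"claw":75,"tx":0,"ty":0,"tz":-0.9,"roll":0},{"claw":75,"tx":0,"ty":0,"tz":-1.6,"roll":0},{"claw":75,"tx":0,"ty":0,"tz":-2.4,"roll":0},{"claw":75,"tx":0,"ty":0,"tz":-3.1,"roll":0},{"claw":75,"tx":0,"ty":0,"tz":-3.4,"roll":0},{"claw":75,"tx":0,"ty":0,"tz":-3.4,"roll":0}]'
python3 - <<'E'
from h import *
import json
cal=vision.get_calibration('wrist');im=vision.grab_frame('wrist')[:,:,::-1].copy();cv2.imwrite('pics/w5.png',im)
json.dump({k:np.array(v).tolist() for k,v in cal.items()},open('w5.json','w'))
print(rows([616.1,13.2,290],75.4))
E
```

```text
clock: 10.28
ee_pos: [634.9, 105.0, 124.5]
tool_rot: [[-0.967, 0.253, -0.0], [0.253, 0.967, 0.0], [0.0, 0.0, -1.0]]
contact_force: [-0.0, 0.2, 0.0]
finger_gap: 75.4
finger_force: 0.0
clock: 10.95
ee_pos: [636.7, 105.1, 265.4]
tool_rot: [[-0.967, 0.253, 0.008], [0.253, 0.967, 0.0], [-0.007, 0.002, -1.0]]
contact_force: [0.8, -0.2, 0.8]
finger_gap: 74.9
finger_force: 0.0
([-0.102, -2.346, -0.685], np.float64(-0.04776675827163501), [636.0, 105.0, 262.7], np.float64(75.35), [2.2, 25.7, 15.8, 79.8, 0.0, 16.9])
```

View pics/w5.png

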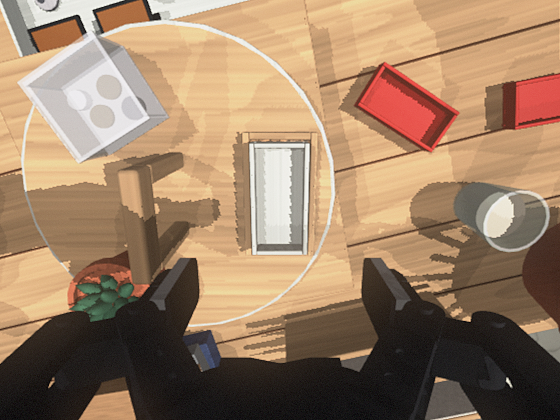

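The dish sits inside the frame, rim corners about (250,141), (310,141), (307,255) and (251,255), with the rails visible all round. The handle rail centre is near (139,225). I'll check these numerically and refine the organiser's heading.

Run:
```python
from h import *
import json
cal=json.load(open('w5.json'));im=cv2.imread('pics/w5.png');hsv=cv2.cvtColor(im,cv2.COLOR_BGR2HSV)
m=np.zeros(im.shape[:2],np.uint8);m[130:265,240:320]=((hsv[...,1]<60)&(hsv[...,2]>60))[130:265,240:320]
n,l,s,c=cv2.connectedComponentsWithStats(m);i=1+s[1:,4].argmax();px=np.argwhere(l==i)[:,::-1]
print(s[i],cv2.minAreaRect(ray(cal,px,120)[:,:2].astype(np.float32)))
q=[(250,141),(310,141),(307,255),(251,255)];print(ray(cal,q,120)[:,:2].round(1).tolist(),ray(cal,q,120)[:,:2].mean(0))
print("handle",ray(cal,[(122,170),(148,165),(157,280),(133,284)],192)[:,:2].round(1).tolist(),ray(cal,[(122,170),(148,165),(157,280),(133,284)],192)[:,:2].mean(0))
ax=np.array([616.1,13.2])
def lines(name,cal,im):
    d=cv2.createLineSegmentDetector(0).detect(cv2.cvtColor(im,cv2.COLOR_BGR2GRAY))[0][:,0]
    for a in d:
        for z,side,tol in((70,150,5),(37,250,6),(37,133,5),(50,264,5)):
            P=ray(cal,a.reshape(2,2),z)[:,:2];v=P[1]-P[0];L=np.hypot(*v)
            if L<45 or np.abs(P-ax).max()>285: continue
            an=np.degrees(np.arctan2(v[1],v[0]));dev=(an+45)%90-45
            nrm=np.array([-v[1],v[0]])/L;dist=(P[0]-ax)@nrm
            if abs(dev)<5 and abs(abs(dist)-side)<tol: print(name,z,"dev",dev.round(2),"L",L.round(),"dist",dist.round(1),"mid",P.mean(0).round(),"px",a.round().tolist())
lines("w2",json.load(open('w2.json')),cv2.imread('pics/w2.png'))
lines("w3",json.load(open('w3.json')),cv2.imread('pics/w3.png'))
lines("top",vision.get_calibration('top'),cv2.imread('pics/top0.png'))
```

```text
[ 249  141   61  114 6624] ((638.9246826171875, 105.25634002685547), (50.513092041015625, 100.66741180419922), 75.3189468383789)
[[584.2, 94.9], [596.6, 142.4], [695.0, 116.7], [682.1, 67.5]] [639.47029509 105.386908  ]
handle [[577.1, 21.7], [578.3, 38.3], [653.5, 15.5], [652.2, -1.4]] [615.26029288  18.52956929]
w2 37 dev -2.33 L 83.0 dist 130.0 mid [417. 151.] px [34.0, 91.0, 108.0, 79.0]
w2 37 dev -3.44 L 173.0 dist 250.5 mid [ 857. -152.] px [491.0, 202.0, 484.0, 326.0]
w2 37 dev -2.5 L 80.0 dist 129.5 mid [ 405. -107.] px [164.0, 291.0, 105.0, 299.0]
w2 37 dev 0.17 L 89.0 dist 254.6 mid [870. 103.] px [498.0, 1.0, 498.0, 92.0]
w2 37 dev -2.34 L 60.0 dist -133.4 mid [428. 154.] px [107.0, 76.0, 53.0, 85.0]
w2 70 dev -3.21 L 54.0 dist -147.8 mid [475. 140.] px [103.0, 53.0, 118.0, 111.0]
w2 70 dev -4.68 L 185.0 dist -152.9 mid [764. -50.] px [418.0, 287.0, 421.0, 126.0]
w2 70 dev -2.58 L 59.0 dist 149.3 mid [470.  96.] px [128.0, 157.0, 112.0, 98.0]
w2 50 dev -2.63 L 119.0 dist -263.4 mid [353.  27.] px [33.0, 157.0, 68.0, 255.0]
w2 70 dev 0.79 L 91.0 dist 147.2 mid [765. -87.] p
[... 1980 characters left out ...]
px [313.0, 96.0, 292.0, 96.0]
top 70 dev -2.71 L 78.0 dist -147.3 mid [ 501. -129.] px [355.0, 221.0, 355.0, 196.0]
top 50 dev -2.32 L 61.0 dist 259.3 mid [361. 125.] px [283.0, 256.0, 263.0, 256.0]
top 37 dev 0.93 L 85.0 dist 129.8 mid [743. 209.] px [232.0, 139.0, 258.0, 138.0]
top 70 dev -2.79 L 99.0 dist -145.7 mid [757. -83.] px [352.0, 129.0, 321.0, 128.0]
top 70 dev -2.26 L 71.0 dist -153.3 mid [769.   6.] px [319.0, 126.0, 297.0, 126.0]
top 70 dev 4.55 L 47.0 dist 145.2 mid [ 490. -238.] px [398.0, 210.0, 383.0, 211.0]
top 70 dev -1.3 L 61.0 dist -154.6 mid [467. 249.] px [222.0, 222.0, 242.0, 222.0]
top 70 dev 0.93 L 50.0 dist -153.1 mid [ 466. -192.] px [368.0, 219.0, 384.0, 218.0]
```

Dish: 50.5 x 100.7 mm at rim height, centred at (639, 105), yaw 75.3°, so it is seated square. Organiser heading: deviation −2.45° consistently, so front is at 177.55°. Now I'll refine the handle.

Run:
```python
from h import *
import json
u=np.array([np.cos(np.radians(75.4)),np.sin(np.radians(75.4))]);v=np.array([-u[1],u[0]])
for n,b in(("w5",(105,175,140,295)),):
    cal=json.load(open(n+'.json'));im=cv2.imread(f'pics/{n}.png');x0,x1,y0,y1=b
    g=cv2.resize(cv2.cvtColor(im,cv2.COLOR_BGR2GRAY)[y0:y1,x0:x1],None,fx=3,fy=3,interpolation=cv2.INTER_CUBIC)
    for a in cv2.createLineSegmentDetector(0).detect(g)[0][:,0].reshape(-1,2,2):
        p=(a+.5)/3-.5+[x0,y0]
        if np.hypot(*(p[1]-p[0]))<9: continue
        P=ray(cal,p,192)[:,:2]-[616.1,13.2];print(n,p.round(1).tolist(),"radial",(P@u).round(1),"along",(P@v).round(1))
print(rows([616.1,13.2,290],75.4))
```

```text
w5 [[141.4, 294.6], [148.7, 285.8]] radial [-0.3  5.5] along [-46.8 -40. ]
w5 [[158.5, 154.6], [174.1, 151.1]] radial [21.8 31.5] along [49.2 51.3]
w5 [[153.6, 202.3], [154.9, 213.1]] radial [15.5 15.6] along [19.3 12.1]
w5 [[151.4, 182.4], [153.1, 197.3]] radial [15.6 15.6] along [32.1 22.5]
w5 [[174.3, 170.8], [152.0, 183.2]] radial [30.5 15.9] along [39.3 31.6]
w5 [[104.5, 146.3], [114.7, 139.9]] radial [-10.1  -3.4] along [54.2 58. ]
w5 [[112.8, 256.6], [126.8, 249.5]] radial [-15.8  -5.8] along [-18.1 -13. ]
w5 [[117.8, 173.9], [122.4, 205.8]] radial [-4.5 -4.5] along [37.5 17. ]
w5 [[141.4, 206.8], [137.3, 171.8]] radial [7.4 7.7] along [16.3 38.7]
w5 [[152.4, 280.7], [160.5, 269.9]] radial [ 8.4 14.9] along [-36.1 -27.9]
w5 [[117.7, 169.3], [132.8, 164.9]] radial [-4.1  5.5] along [40.3 43. ]
w5 [[173.8, 252.8], [164.0, 266.4]] radial [25.  17.5] along [-15.5 -25.4]
w5 [[149.6, 168.2], [151.0, 181.9]] radial [15.5 15.4] along [41.  32.4]
w5 [[156.3, 224.4], [157.7, 238.6]] radial [15.6 15.4] along [ 4.5 -5.4]
w5 [[136.5, 169.8], [118.6, 170.2]] radial [ 7.4 -3.6] along [40.  39.7]
w5 [[127.3, 250.4], [129.9, 268.7]] radial [-5.6 -5.6] along [-13.7 -27. ]
w5 [[147.4, 284.0], [135.3, 284.1]] radial [ 4.7 -3.5] along [-38.6 -38.7]
w5 [[132.1, 282.4], [130.2, 271.1]] radial [-5.5 -5.7] along [-37.4 -28.9]
w5 [[166.8, 294.5], [173.9, 283.4]] radial [17.2 22.9] along [-46.7 -38.2]
w5 [[153.0, 181.1], [150.9, 165.3]] radial [16.7 16.5] along [32.9 42.7]
w5 [[158.7, 237.5], [174.0, 221.5]] radial [16.2 27.2] along [-4.6  6.4]
w5 [[117.9, 264.4], [104.8, 262.7]] radial [-13.3 -21.8] along [-23.8 -22.6]
w5 [[128.6, 268.2], [119.9, 264.8]] radial [ -6.4 -12. ] along [-26.6 -24.2]
w5 [[170.6, 269.1], [152.5, 294.2]] radial [21.7  7.4] along [-27.4 -46.5]
([-0.102, -2.346, -0.685], np.float64(-0.04776675827163501), [636.0, 105.0, 262.7], np.float64(75.35), [2.2, 25.7, 15.8, 79.8, 0.0, 16.9])
```

```bash
python3 -m crank '[{"claw":60,"tx":0,"ty":-0.4,"tz":0,"roll":0},{"claw":60,"tx":-0.05,"ty":-1,"tz":0,"roll":0},{"claw":60,"tx":-0.1,"ty":-1.7,"tz":0,"roll":0},{"claw":60,"tx":-0.1,"ty":-2.2,"tz":0,"roll":0},{"claw":60,"tx":-0.1,"ty":-2.33,"tz":0,"roll":0},{"claw":60,"tx":-0.1,"ty":-2.33,"tz":0,"roll":0},{"claw":60,"tx":-0.1,"ty":-2.33,"tz":0,"roll":0},{"claw":60,"tx":-0.1,"ty":-2.33,"tz":0,"roll":0}]' && python3 -c "
from h import *
for i in range(3): print(rows([616.2,13.7,180],75.4)[:4]); vision.grab_frame('wrist')"
```

```text
clock: 11.67
ee_pos: [615.0, 14.4, 259.8]
tool_rot: [[-0.968, 0.252, -0.001], [0.252, 0.968, 0.001], [0.001, 0.0, -1.0]]
contact_force: [-0.3, -0.5, -0.8]
finger_gap: 60.1
finger_force: 0.0
([-0.035, -0.009, 1.996], np.float64(-0.02217875676333847), [615.0, 14.4, 259.8], np.float64(75.38))
([-0.032, -0.016, 2.001], np.float64(0.005782750869315123), [615.2, 14.6, 260.0], np.float64(75.41))
([-0.03, -0.019, 2.005], np.float64(0.025292467130569207), [615.3, 14.7, 260.2], np.float64(75.43))
```

```bash
python3 -m crank '[{"claw":60,"tx":-0.03,"ty":-0.01,"tz":0.3,"roll":0},{"claw":60,"tx":-0.03,"ty":-0.01,"tz":0.8,"roll":0},{"claw":60,"tx":-0.03,"ty":-0.01,"tz":1.3,"roll":0},{"claw":60,"tx":-0.03,"ty":-0.01,"tz":1.7,"roll":0},{"claw":60,"tx":-0.03,"ty":-0.01,"tz":1.95,"roll":0},{"claw":60,"tx":-0.03,"ty":-0.01,"tz":2,"roll":0},{"claw":60,"tx":-0.03,"ty":-0.01,"tz":2,"roll":0},{"claw":60,"tx":-0.03,"ty":-0.01,"tz":2,"roll":0}]' && python3 -m crank '[{"claw":45,"tx":0,"ty":0,"tz":0,"roll":0},{"claw":35,"tx":0,"ty":0,"tz":0,"roll":0},{"claw":26,"tx":0,"ty":0,"tz":0,"roll":0},{"claw":20,"tx":0,"ty":0,"tz":0,"roll":0},{"claw":16,"tx":0,"ty":0,"tz":0,"roll":0},{"claw":13,"tx":0,"ty":0,"tz":0,"roll":0},{"claw":10,"tx":0,"ty":0,"tz":0,"roll":0},{"claw":8,"tx":0,"ty":0,"tz":0,"roll":0}]' 40 && python3 -m crank '[{"claw":8,"tx":0,"ty":0,"tz":0,"roll":0},{"claw":8,"tx":0,"ty":0,"tz":0,"roll":0},{"claw":8,"tx":0,"ty":0,"tz":0,"roll":0}]'
```

```text
clock: 12.48
ee_pos: [616.9, 13.3, 181.5]
tool_rot: [[-0.968, 0.253, 0.001], [0.253, 0.968, -0.0], [-0.001, 0.0, -1.0]]
contact_force: [-0.3, 0.2, 0.9]
finger_gap: 60.2
finger_force: 0.0
clock: 13.15
ee_pos: [616.3, 12.2, 181.1]
tool_rot: [[-0.967, 0.254, 0.0], [0.254, 0.967, -0.001], [-0.001, -0.001, -1.0]]
contact_force: [-2.8, -5.1, 3.7]
finger_gap: 13.2
finger_force: 39.5
clock: 13.4
ee_pos: [616.3, 12.2, 181.1]
tool_rot: [[-0.967, 0.254, 0.0], [0.254, 0.967, -0.001], [-0.001, -0.001, -1.0]]
contact_force: [-1.8, -5.0, 2.9]
finger_gap: 13.7
finger_force: 39.5
```

Gripped on the 14 mm rail (gap 13.7 mm). Now I'll turn smoothly by about 102° counter-clockwise, which is negative roll.

```bash
python3 -m crank '[{"claw":8,"tx":0,"ty":-0.025,"tz":0,"roll":-0.5},{"claw":8,"tx":0,"ty":-0.025,"tz":0,"roll":-1.5},{"claw":8,"tx":0,"ty":-0.025,"tz":0,"roll":-3},{"claw":8,"tx":0,"ty":-0.025,"tz":0,"roll":-5},{"claw":8,"tx":0,"ty":-0.025,"tz":0,"roll":-7.5},{"claw":8,"tx":0,"ty":-0.025,"tz":0,"roll":-10.5},{"claw":8,"tx":0,"ty":-0.025,"tz":0,"roll":-14},{"claw":8,"tx":0,"ty":-0.025,"tz":0,"roll":-17.5}]' 60 && python3 -m crank '[{"claw":8,"tx":0,"ty":0,"tz":0,"roll":-3.5},{"claw":8,"tx":0,"ty":0,"tz":0,"roll":-7},{"claw":8,"tx":0,"ty":0,"tz":0,"roll":-10.5},{"claw":8,"tx":0,"ty":0,"tz":0,"roll":-14},{"claw":8,"tx":0,"ty":0,"tz":0,"roll":-17.5},{"claw":8,"tx":0,"ty":0,"tz":0,"roll":-21},{"claw":8,"tx":0,"ty":0,"tz":0,"roll":-24.5},{"claw":8,"tx":0,"ty":0,"tz":0,"roll":-28}]'
```

```text
clock: 14.07
ee_pos: [616.3, 12.7, 181.2]
tool_rot: [[-0.999, -0.054, 0.001], [-0.054, 0.999, 0.001], [-0.001, 0.001, -1.0]]
contact_force: [-2.0, 1.3, 5.4]
finger_gap: 13.2
finger_force: 59.3
clock: 14.73
ee_pos: [616.0, 13.7, 181.1]
tool_rot: [[-0.856, -0.517, 0.001], [-0.517, 0.856, 0.003], [-0.002, 0.002, -1.0]]
contact_force: [-2.8, 3.0, 5.2]
finger_gap: 13.1
finger_force: 59.4
```

```bash
python3 -m crank '[{"claw":8,"tx":0,"ty":0,"tz":0,"roll":-3.5},{"claw":8,"tx":0,"ty":0,"tz":0,"roll":-7},{"claw":8,"tx":0,"ty":0,"tz":0,"roll":-10.5},{"claw":8,"tx":0,"ty":0,"tz":0,"roll":-14},{"claw":8,"tx":0,"ty":0,"tz":0,"roll":-17.5},{"claw":8,"tx":0,"ty":0,"tz":0,"roll":-21},{"claw":8,"tx":0,"ty":0,"tz":0,"roll":-24.5},{"claw":8,"tx":0,"ty":0,"tz":0,"roll":-28}]' && python3 -m crank '[{"claw":8,"tx":0,"ty":0,"tz":0,"roll":-3.5},{"claw":8,"tx":0,"ty":0,"tz":0,"roll":-7},{"claw":8,"tx":0,"ty":0,"tz":0,"roll":-10.5},{"claw":8,"tx":0,"ty":0,"tz":0,"roll":-13.5},{"claw":8,"tx":0,"ty":0,"tz":0,"roll":-16.5},{"claw":8,"tx":0,"ty":0,"tz":0,"roll":-19},{"claw":8,"tx":0,"ty":0,"tz":0,"roll":-21},{"claw":8,"tx":0,"ty":0,"tz":0,"roll":-22.5}]' && python3 -m crank '[{"claw":8,"tx":0,"ty":0,"tz":0,"roll":-1.5},{"claw":8,"tx":0,"ty":0,"tz":0,"roll":-2.8},{"claw":8,"tx":0,"ty":0,"tz":0,"roll":-3.8},{"claw":8,"tx":0,"ty":0,"tz":0,"roll":-4.6},{"claw":8,"tx":0,"ty":0,"tz":0,"roll":-5.2},{"claw":8,"tx":0,"ty":0,"tz":0,"roll":-5.6},{"claw":8,"tx":0,"ty":0,"tz":0,"roll":-5.6},{"claw":8,"tx":0,"ty":0,"tz":0,"roll":-5.6}]'
python3 - <<'E'
from h import *
import json
print(rows([616,13,180],177.55))
for cam,(x0,x1,y0,y1) in(("top",(290,340,170,222)),("wrist",(0,560,0,420))):
    cal=vision.get_calibration(cam);im=vision.grab_frame(cam)[:,:,::-1].copy();cv2.imwrite(f'pics/end_{cam}.png',im)
    hsv=cv2.cvtColor(im,cv2.COLOR_BGR2HSV);m=np.uint8((hsv[...,1]<60)&(hsv[...,2]>60))
    n,l,s,c=cv2.connectedComponentsWithStats(m)
    for i in range(1,n):
        if s[i,4]<100: continue
        P=ray(cal,np.argwhere(l==i)[:,::-1],120)[:,:2].astype(np.float32);r=cv2.minAreaRect(P)
        if np.hypot(r[0][0]-616,r[0][1]-13)<190: print(cam,s[i].tolist(),r,np.degrees(np.arctan2(r[0][1]-13.3,r[0][0]-616.2)).round(1))
    print([(np.round(d["point"]).tolist(),round(d["p"],2)) for d in vision.recognise(cam,"key_dish")][:5])
E
```

```text
clock: 15.4
ee_pos: [615.4, 14.4, 181.1]
tool_rot: [[-0.512, -0.859, -0.001], [-0.859, 0.512, 0.004], [-0.003, 0.002, -1.0]]
contact_force: [-3.9, 4.7, 6.7]
finger_gap: 13.0
finger_force: 59.6
clock: 16.07
ee_pos: [614.7, 14.6, 181.1]
tool_rot: [[-0.146, -0.989, -0.002], [-0.989, 0.146, 0.004], [-0.004, 0.002, -1.0]]
contact_force: [-7.0, 6.1, 7.7]
finger_gap: 12.9
finger_force: 59.8
clock: 16.73
ee_pos: [614.4, 14.6, 181.1]
tool_rot: [[-0.05, -0.999, -0.002], [-0.999, 0.05, 0.004], [-0.004, 0.002, -1.0]]
contact_force: [-6.0, 6.4, 8.2]
finger_gap: 13.1
finger_force: 59.8
([0.038, -0.041, 0.028], np.float64(-0.43044511319072853), [614.4, 14.6, 181.1], np.float64(177.12), [-6.2, 23.9, 1.6, 67.9, 0.2, -93.3])
top [0, 0, 560, 420, 63310] ((546.7096557617188, 114.68438720703125), (1806.3651123046875, 1266.15380859375), 88.27239227294922) 124.4
top [259, 155, 25, 61, 106] ((564.5703125, 135.2231903076172), (193.4149627685547, 38.0543327331543), 19.055269241333008) 113.0
[([601.0, 259.0, 11.0], 0.84), ([393.0, 620.0, 8.0], 0.81), ([518.0, 513.0, 6.0], 0.8), ([634.0, 422.0, 10.0], 0.78)]
wr
[... 423 characters left out ...]
, 223, 11, 44, 106] ((486.0575866699219, 28.187639236450195), (28.564939498901367, 1.5720105171203613), 85.84683990478516) 173.5
wrist [244, 250, 19, 46, 509] ((634.6571044921875, 39.29317092895508), (31.69724464416504, 9.495600700378418), 81.42100524902344) 54.6
wrist [298, 250, 18, 87, 657] ((601.1320190429688, 57.08929443359375), (62.72447204589844, 10.87850284576416), 86.58680725097656) 109.0
wrist [364, 326, 18, 40, 226] ((554.428466796875, 97.6408920288086), (10.05687141418457, 33.51543426513672), 14.064715385437012) 126.2
wrist [177, 330, 9, 35, 134] ((686.6671752929688, 93.178466796875), (4.026647567749023, 27.521730422973633), 0.12207745015621185) 48.6
[([512.0, 14.0, 101.0], 0.56)]
```

```bash
python3 -m crank '[{"claw":8,"tx":-0.01,"ty":0.01,"tz":-0.01,"roll":-0.2},{"claw":8,"tx":-0.025,"ty":0.025,"tz":-0.02,"roll":-0.4},{"claw":8,"tx":-0.035,"ty":0.035,"tz":-0.025,"roll":-0.5},{"claw":8,"tx":-0.035,"ty":0.035,"tz":-0.025,"roll":-0.5},{"claw":8,"tx":-0.035,"ty":0.035,"tz":-0.025,"roll":-0.5},{"claw":8,"tx":-0.035,"ty":0.035,"tz":-0.025,"roll":-0.5}]'
cat > chk.py <<'E'
from h import *
cal=vision.get_calibration("wrist");im=vision.grab_frame("wrist")[:,:,::-1].copy();cv2.imwrite('pics/chk.png',im)
print(rows([616,13,180],177.55))
ax=np.array([615.5,13.2]);fr=np.array([np.cos(np.radians(177.55)),np.sin(np.radians(177.55))]);sd=np.array([-fr[1],fr[0]])
print("expect px of rim corners",proj(cal,[np.r_[ax+fr*(95+a)+sd*b,120] for a,b in((-25,-50),(25,-50),(25,50),(-25,50))]).round().tolist())
for z in(120,103,37):
  for a in cv2.createLineSegmentDetector(0).detect(cv2.cvtColor(im,cv2.COLOR_BGR2GRAY))[0][:,0]:
    P=ray(cal,a.reshape(2,2),z)[:,:2]-ax;v=P[1]-P[0];L=np.hypot(*v)
    r,t=(P@fr),(P@sd)
    ok=(r.min()>55 and r.max()<135 and abs(t).max()<66) if z>40 else (r.min()>140 and r.max()<275 and abs(t).max()<145)
    if L>22 and ok: print(z,"radial",r.round(1),"side",t.round(1),"dev",((np.degrees(np.arctan2(v[1],v[0]))-177.55+45)%90-45).round(2),a.round().tolist())
E
python3 chk.py
```

```text
clock: 17.43
ee_pos: [614.4, 14.6, 181.1]
tool_rot: [[-0.044, -0.999, -0.001], [-0.999, 0.044, 0.002], [-0.002, 0.001, -1.0]]
contact_force: [-2.0, 5.7, -0.2]
finger_gap: 13.1
finger_force: 58.7
([0.039, -0.042, 0.029], np.float64(-0.05016802766280648), [614.4, 14.6, 181.2], np.float64(177.5), [-6.2, 23.9, 1.5, 67.7, 0.1, -93.7])
expect px of rim corners [[388.0, 304.0], [465.0, 304.0], [492.0, 149.0], [404.0, 149.0]]
120 radial [121.1 124.2] side [-48.3  49.3] dev -1.82 [467.0, 302.0, 500.0, 150.0]
120 radial [68.8 69. ] side [ 49.8 -42.7] dev 0.15 [402.0, 150.0, 388.0, 294.0]
120 radial [ 74.7 113.9] side [46.7 46.4] dev -0.34 [412.0, 155.0, 481.0, 155.0]
120 radial [114.6 114.7] side [ 48.6 -47.3] dev 0.07 [483.0, 152.0, 457.0, 301.0]
120 radial [72.3 71.6] side [-43.6  48.5] dev 0.42 [392.0, 296.0, 407.0, 152.0]
120 radial [56.2 56. ] side [ 58.2 -41.8] dev -0.09 [381.0, 134.0, 368.0, 293.0]
120 radial [104.7 104.9] side [-35.4  45.6] dev -0.16 [444.0, 284.0, 465.0, 157.0]
120 radial [114.   73.6] side [50.  50.1] dev -0.11 [482.0, 149.0, 411.0, 149.0]
120 radial [113.5  74.6] si
[... 4136 characters left out ...]
64.2 -25.6] dev -1.59 [488.0, 267.0, 497.0, 227.0]
37 radial [172.9 180. ] side [34.5 -6.3] dev 9.75 [489.0, 158.0, 489.0, 206.0]
37 radial [187.8 186.6] side [-25.6 -63.2] dev -1.9 [494.0, 227.0, 485.0, 266.0]
37 radial [262.9 263. ] side [-143.9 -100.9] dev -0.16 [548.0, 341.0, 559.0, 302.0]
37 radial [210.3 182.1] side [116.1 115. ] dev 2.33 [558.0, 50.0, 521.0, 52.0]
37 radial [143.3 145.5] side [-67.1 -37.3] dev -4.38 [437.0, 270.0, 444.0, 239.0]
37 radial [143.3 145. ] side [-4.  22.2] dev -3.67 [447.0, 203.0, 453.0, 173.0]
37 radial [143.4 145.3] side [-33.9  -7.2] dev -3.99 [442.0, 236.0, 449.0, 207.0]
37 radial [163.3 163.1] side [-128.  -104.5] dev 0.39 [449.0, 327.0, 453.0, 306.0]
```

The dish and frame edges lie within about 0.2° of the organiser's front. The dish's ends are at ±50 mm and the tray sides at ±133 mm about the same centreline. I'll settle briefly and hand in.

```bash
python3 -m crank '[{"claw":8,"tx":0,"ty":0,"tz":0,"roll":0},{"claw":8,"tx":0,"ty":0,"tz":0,"roll":0},{"claw":8,"tx":0,"ty":0,"tz":0,"roll":0},{"claw":8,"tx":0,"ty":0,"tz":0,"roll":0},{"claw":8,"tx":0,"ty":0,"tz":0,"roll":0},{"claw":8,"tx":0,"ty":0,"tz":0,"roll":0}]' && python3 -c "
from h import *
print(np.round(robot.get_obs()['joint_velocities'],2)); print(robot.finish_job())"
```

```text
clock: 17.98
ee_pos: [614.4, 14.6, 181.1]
tool_rot: [[-0.044, -0.999, -0.001], [-0.999, 0.044, 0.002], [-0.002, 0.001, -1.0]]
contact_force: [-1.9, 4.8, 0.1]
finger_gap: 13.5
finger_force: 58.7
[ 0.02  0.13  0.08  0.03  0.02 -0.05]
the job is handed in; nothing more can be done
None
```

The key dish is set down on the cork inside its frame, and the turntable is turned so the dish faces the front (within about 0.2° by my measurement), with the gripper still closed on the handle; handed in at about 18 s.

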